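# Reset the stop of a pack-length gauge

## Task

Set the pack-length gauge to the size shown by the green marker: swing the orange handle of the lock ring anticlockwise to fully loosen it, turn the black adjuster knob until the red pointer of the sliding stop lines up with the tip of the green marker (within 3 mm; the yellow marker is for another pack), then swing the handle back to fully tighten the lock ring. Move the stop only by its knob, and leave the cakes, the timer and the tape roll where they are.

Things in the scene. Friction and masses are not known exactly. Their poses are not given: they have to be found in the camera images.
- gauge: Fixed gauge: aluminium base plate 165 x 250 x 12 mm. Origin on the upright axis of adjuster and lock ring, at the base's underside on the table; the plate spans x -115 to +50, y -125 to +125 mm. x points away from the robot, y left along the stop's travel, z up. On the axis: grey drum (radius 36 mm, to z = 40), lock ring round its neck, adjuster knob on top (top z = 99). White scale strip at the front.
- lock_ring (a joint): Turn of the lock ring about the gauge's axis, rad: 0 = fully tight (end stop), 1.1 = fully loose (end stop); grows anticlockwise seen from above. Below about 0.3 it clamps the adjuster hard; above that the adjuster turns freely. Stays where it is left; its peg takes 4 to 6 N to move.
- lock_peg (a point): Point in the ring's orange upright grip peg (round, 15 mm diameter, free from z = 56 to 97 mm above the table), at z = 86 mm. Travels on a circle of radius 88 mm round the gauge's axis, on the side away from the robot: at ring value q it lies q - 0.55 rad anticlockwise from the gauge's x axis. Its x axis is radially outward. A flat arm 12 mm wide, top at z = 50 mm, joins it to the ring.
- adjuster (a joint): Turn of the black knob about the gauge's axis, rad, -1.6 to 1.6 between stops, growing CLOCKWISE seen from above; one radian clockwise moves the stop 20 mm to the gauge's +y (left). Easy to turn (0.06 N m) when the lock ring is loose, clamped when it is tight; stays where it is left.
- knob_grip (a point): Point on the axis in the knob's bar grip, z = 86 mm above the table. The bar is 46 mm long along this point's x, 14 mm thick along its y, and stands from z = 65 to 99 mm on a round skirt of radius 25 mm (z = 58 to 65). The axes turn with the knob; at adjuster 0 they are parallel to the gauge's.
- stop_pointer (a point): Front end of the red pointer (4.5 mm wide) on the blue and steel sliding stop, 100 mm in front of the gauge's axis and 20 mm above the table. Slides along the gauge's y with the adjuster; at adjuster 0 it lies at y = +70 mm in the gauge's frame. The stop's blue plate is 60 x 7 mm, top at 50 mm.
- green_marker_tip (a point): Tip of the green clip-on marker (12 mm wide) on the scale strip, just in front of the pointer's path and pointing away from the robot. The pointer must end at the same position along the gauge's y.
- yellow_marker_tip (a point): Tip of the yellow clip-on marker, same shape, on the other side of the pointer's start: not wanted now. Both markers are fixed during the job.
- plain_cake: Plain brown ring cake, 84 x 83 x 33 mm, origin at its underside: leave alone.
- choc_cake: Ring cake with chocolate chips, 81 x 82 x 33 mm, origin at its underside: leave alone.
- timer: White pocket timer, 70 x 66 x 21 mm, origin at its underside: leave alone.
- tape_roll: Roll of cream tape, 103 x 101 x 25 mm, lying flat, origin at its underside: leave alone.

How it is judged (in metres and radians):
On the way, in this order (a step that is already met when the one before it is completed fails the run):
1. the lock ring is loosened (0.7 rad or more) (value of joint lock_ring above 0.7 rad), for 0.2 s.
2. with the ring loose, the red pointer is brought within 3 mm of the green marker's tip along the gauge's y and stays there (value of joint lock_ring above 0.5 rad and y of green_marker_tip in the frame of stop_pointer between -0.003 and 0.003 m and velocity of joint adjuster between -0.1 and 0.1 rad/s), for 0.3 s.
3. the lock ring is tight again (0.12 rad or less) with the pointer still at the green marker (value of joint lock_ring below 0.12 rad and y of green_marker_tip in the frame of stop_pointer between -0.003 and 0.003 m), for 0.2 s.
At the end, for the whole second after the job is handed in: The lock ring is tight (within 0.12 rad of its tight stop), the red pointer stands within 3 mm of the green marker's tip along the gauge's y, and the adjuster is at rest (all of step 3 and velocity of joint adjuster between -0.05 and 0.05 rad/s); the robot touches nothing.
It fails at once if the robot pushes the stop itself (more than 1 N) (contact force between any of the fingers, the arm and stop above 1 N).
It fails at once if a cake, the timer or the tape roll is moved by more than 20 mm (distance of any of plain_cake, choc_cake, timer, tape_roll from where it was at the start of the episode above 0.02 m).
It also fails if it takes over 61 s, if anything falls off the work surface, if the arm or the gripper's body presses on something with over 40 N, if the wrist force passes 120 N, or if a joint passes its speed limit or range.

## Robot

A 7-joint arm with a two-finger parallel gripper is mounted at the origin on a cart in front of the work surface, level with it; the furniture and walls round the work are solid. World frame = base frame: x ahead of the robot, y to its left, z up, the work surface at z = 0. Lengths are in m, angles in degrees, forces in N, time in s.
With the tool pointing down it reaches from about 0.4 to 0.9 m from the base axis. Payload 5.5 kg.
Tool frame: the origin (TCP) lies at the very end of the fingers, on their centre line; the grasp point (between the pads) lies 19 mm behind it; x points along the fingers, y is the direction in which the jaws open and shut, and the axes are right-handed (so a half turn about x gives the same grasp; the last joint's range is limited). The gripper opens to 85 mm and grips with 20 to 120 N. Pads are 22 mm wide; open, the fingers measure 114 mm over their backs; the gripper's body (76 mm by 85 mm) begins 54 mm behind the grasp point. The pads swing forward as they close: fully open they stand 13 mm farther back than shut.
Start: joints at [86.242, 28.699, -24.465, 88.831, 12.651, 65.22, -12.049], TCP at [0.21, -0.615, 0.231] pointing down, gripper open.
Joint ranges: [-164.97, 164.97], [-17.58, 116.51], [-87.97, 89.64], [11.32, 138.91], [-80.73, 260.73], [10.89, 115.49], [-147.41, 147.41]. Speed limits (degrees/s): [147.25, 147.25, 180, 180, 180, 180, 180].

## Interface

Orientations are given as [roll, pitch, yaw] about the fixed x, y, z axes, in that order (R = Rz(yaw) Ry(pitch) Rx(roll)).
In Python, from workcell import monitor, cams, ctrl gives the robot as it stands.
- The arm moves only by the shell command python3 -m handwheel 'ROWS' [OPENING]. ROWS is JSON, a list of rows, each a list of 6 numbers: the shift along the tool's x, y, z in m, then the turn, a rotation vector about the tool's x, y, z in rad. A call has 1 to 8 rows; each row shifts and turns the commanded pose from where the row before left it, along the tool's axes as they then stand; what a row does not reach is not made up. A row lasts 1/8 s, in which the tool goes at most 62.5 mm and 10.7 degrees, less where a joint would pass 70% of its speed; a pose out of reach is approached as far as the arm can. A call is refused whole if a number of a shift passes 0.0625 or a number of a turn 0.188, either way. A call with a gripper value outside its range is refused whole. OPENING is the finger opening in m, from 0 to 0.0854, set as the call begins (- or left out, the last holds). The fingers move at their own pace and stop on an object; the grip force is fixed at half the most. Time passes only in rows, so rows that do not move let the fingers close. It gives the time, the measured TCP pose, the force and the opening at its end, in the units of the state.
- monitor.get_state(): the state, without advancing time (a new reading comes with each control period).
- cams.camera(name): name is "side" or "top"; returns (picture, depth): 384x512x3 uint8, red, green, blue; 384x512 float32, m along the optical axis (not along the pixel's ray), 0 where there is no reading.
- cams.calibration(name): a dict with "fov_y" (degrees; the focal length in pixels is half the picture's height over the tangent of half this angle, whatever the lens; pixels are square), "cx", "cy" (the principal point, pixels), "R" (3x3) and "t" (3): a world point X has camera coordinates R X + t. Camera axes: x right, y down, z forward; pixel columns grow to the right and rows downward; lengths in m; the calibration is good to about 2 mm. A picture is of the moment at which its call begins. calibration takes no time and is no camera call.
- ctrl.hand_in(): hands the job in, once; it reports no verdict.
The state is a dict: "clock": time; "qpos": joint angles; "joint_velocities": joint speeds; "joint_efforts": joint torques, N m; "eef_pos": TCP position; "tcp_rot": TCP orientation; "ft_force": force on the tool from outside, world axes, zero at the start; "torque": the same for the moment, N m; "opening": finger opening in m.
Only numpy, scipy, OpenCV 4.12 (cv2) and the standard library are available. Lean on these libraries where they do the work, as an engineer would, in place of code of your own. Each camera call takes 0.05 s, during which the arm holds its last target.

## Working session

There is one attempt and no reset: what is moved stays moved. The work goes in short steps, Python scripts to look and compute and a shell command to move; the robot and the scene stay as the last step left them, time stands still between calls to the robot, and variables do not carry over. Pictures are saved under pics/ and viewed, and the job is handed in when it is done.

```bash
ls; mkdir -p pics
python3 - <<'E'
from workcell import monitor,cams
import cv2,numpy as np
print(monitor.get_state())
for n in("side","top"):
    p,d=cams.camera(n); cv2.imwrite(f"pics/{n}0.png",p[:,:,::-1]); np.savez(f"{n}0.npz",p=p,d=d); print(n,cams.calibration(n))
E
```

```text
pics
{'clock': 0.0, 'qpos': array([ 86.23992634,  28.75144426, -24.45284566,  88.89238334,
        12.64896742,  65.21815543, -12.04951949]), 'joint_velocities': array([-0.04740518,  0.03675012, -0.06022802,  0.01189236,  0.0780825 ,
        0.00990382, -0.08646523]), 'joint_efforts': array([ 3.52261486e-04, -5.69505465e+01, -5.81602201e+00, -2.80939937e+01,
        1.06579077e-02,  1.19425287e-02, -5.30640875e-06]), 'eef_pos': array([ 0.20964719, -0.61453346,  0.23027781]), 'tcp_rot': array([-92.58650566,  89.89090614, 106.25566667]), 'ft_force': array([ 0.12930942, -0.22881567,  0.17348245]), 'torque': array([ 0.04042862, -0.03092453, -0.01582925]), 'opening': 0.08553697967244224}
side {'fov_y': 56.913231992312525, 'cx': 254.63899987655705, 'cy': 192.71767991260043, 'R': array([[-0.97683948, -0.21365451, -0.01167854],
       [-0.06845745,  0.36376931, -0.92897011],
       [ 0.20272695, -0.90665519, -0.36997047]]), 't': array([0.54007311, 0.11189595, 0.86322525])}
top {'fov_y': 46.20105892360458, 'cx': 253.2075585261682, 'cy': 198.87355999220873, 'R': array([[-0.10459974, -0.99451145, -0.00242345],
       [-0.97391568,  0.10292632, -0.20222367],
       [ 0.20136319, -0.01879231, -0.97933636]]), 't': array([0.05864409, 0.54472192, 1.20424072])}
```

View pics/side0.png

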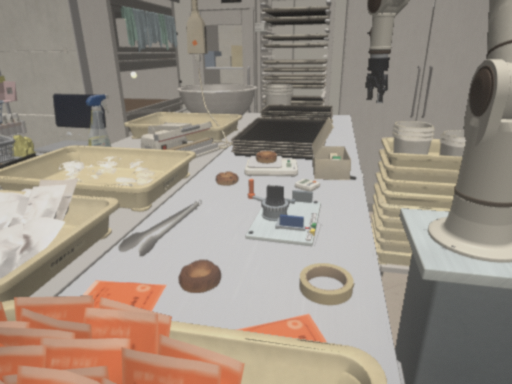

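View pics/top0.png

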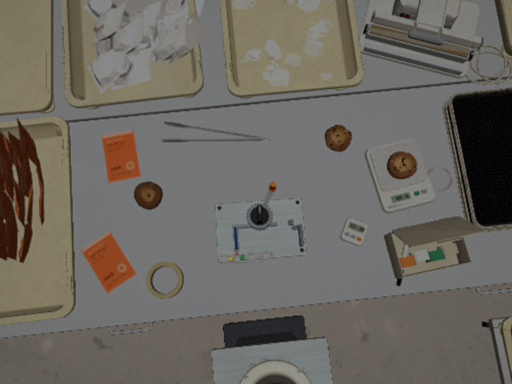

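Run:
```python
import cv2,numpy as np
t=np.load("top0.npz")["p"][170:275,205:315]; s=np.load("side0.npz")["p"][170:250,235:335]
cv2.imwrite("pics/t1.png",cv2.resize(t[:,:,::-1],None,fx=5.6,fy=5.6,interpolation=cv2.INTER_CUBIC))
cv2.imwrite("pics/s1.png",cv2.resize(s[:,:,::-1],None,fx=7,fy=7,interpolation=cv2.INTER_CUBIC))
```

```text
(no output)
```

View pics/t1.png

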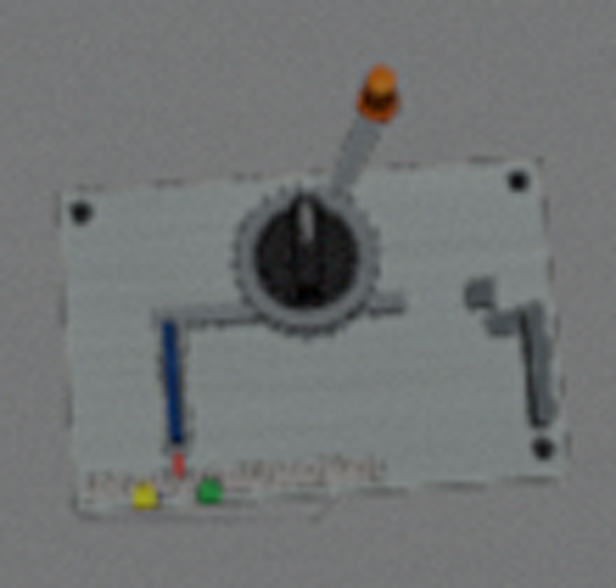

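View pics/s1.png

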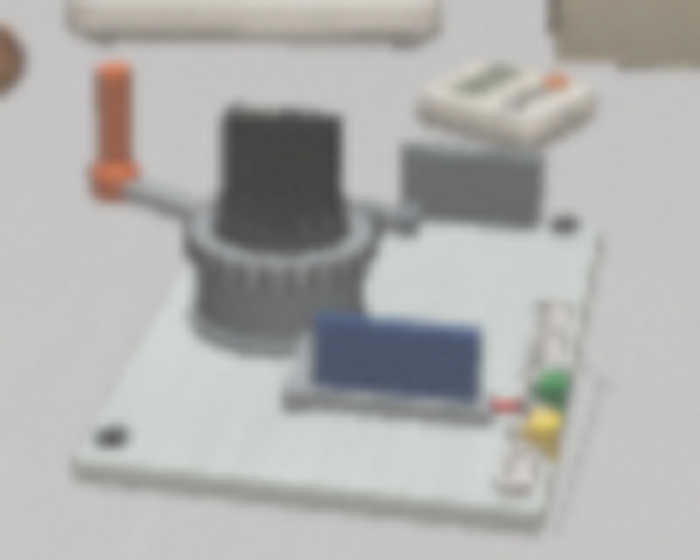

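```bash
cat > h.py <<'E'
import numpy as np,cv2
from workcell import cams
def ray(n,u,v,z):
    c=cams.calibration(n); f=192/np.tan(np.radians(c["fov_y"]/2)); R=np.array(c["R"]);t=np.array(c["t"])
    d=R.T@np.array([(u-c["cx"])/f,(v-c["cy"])/f,1]); o=-R.T@t
    return o+d*(z-o[2])/d[2]
def blob(p,w,box):
    """excess-weighted centroid. box u0,v0,u1,v1"""
    u0,v0,u1,v1=box; q=p[v0:v1,u0:u1].astype(float); W=w(q[...,0],q[...,1],q[...,2]); W=np.clip(W-0.3*W.max(),0,None)
    V,U=np.mgrid[v0:v1,u0:u1]; return (U*W).sum()/W.sum(),(V*W).sum()/W.sum(),(W>0).sum()
red=lambda r,g,b:r-np.maximum(g,b)
green=lambda r,g,b:g-np.maximum(r,b)
yel=lambda r,g,b:np.minimum(r,g)-b
ora=lambda r,g,b:r-b
blu=lambda r,g,b:b-r
def top(p):
    # plate
    hsv=p.astype(int)
    o={}
    o["red"]=blob(p,red,(228,246,245,259)),.02
    o["green"]=blob(p,green,(233,247,255,265)),.022
    o["yel"]=blob(p,yel,(222,247,238,265)),.022
    o["peg"]=blob(p,ora,(262,176,285,196)),.080
    for k,(b,z) in o.items(): print(k,np.round(b,2),np.round(ray("top",b[0],b[1],z),4))
E
python3 - <<'E'
from h import *
p=np.load("top0.npz")["p"];d=np.load("top0.npz")["d"]
top(p)
for c in [(62,192),(543,158),(567,478),(78,515)]:
    print(np.round(ray("top",c[0]/5.6+205-.5,c[1]/5.6+170-.5,.012),4))
# 3D from depth for high points
c=cams.calibration("top");f=192/np.tan(np.radians(c["fov_y"]/2))
V,U=np.mgrid[0:384,0:512];P=np.stack([(U-c["cx"])/f*d,(V-c["cy"])/f*d,d],-1)
X=(P-c["t"])@c["R"]
m=(X[...,2]>.058)&(U>215)&(U<305)&(V>170)&(V<265)
n,l,st,ce=cv2.connectedComponentsWithStats(m.astype(np.uint8))
for i in range(1,n):
    if st[i,4]>3: print(st[i],X[l==i].mean(0),X[l==i].min(0),X[l==i].max(0))
k=(X[...,2]>.085)&(U>245)&(U<272)&(V>195)&(V<230)
print("bar",k.sum(),X[k].mean(0)); 
q=X[k][:,:2]; print(cv2.minAreaRect((q*1000).astype(np.float32)))
E
```

```text
red [236.5  252.51   8.  ] [0.407  0.0633 0.02  ]
green [242.03 257.35  18.  ] [0.3918 0.0492 0.022 ]
yel [230.31 258.25  18.  ] [0.3927 0.0821 0.022 ]
peg [272.26 185.87  56.  ] [ 0.5738 -0.0545  0.08  ]
[0.5539 0.1101 0.012 ]
[ 0.5456 -0.1391  0.012 ]
[ 0.3807 -0.1303  0.012 ]
[0.388  0.1167 0.012 ]
[269 181   7  10  40] [ 0.5741988  -0.05490077  0.08618497] [ 0.56655335 -0.0621473   0.05833232] [ 0.58430314 -0.0467246   0.10045563]
[251 204  18  21 274] [ 0.4947081  -0.01052348  0.09835945] [ 0.29415762 -0.03580915  0.0585246 ] [0.52348763 0.02488647 1.28965452]
bar 99 [ 0.48746331 -0.00924089  0.17009519]
((408.3586120605469, 1.6885242462158203), (14.8181734085083, 232.59512329101562), 82.1628646850586)
```

Run:
```python
from h import *
def cloud(n):
    z=np.load(n+"0.npz");d=z["d"];c=cams.calibration(n);f=192/np.tan(np.radians(c["fov_y"]/2))
    V,U=np.mgrid[0:384,0:512];P=np.stack([(U-c["cx"])/f*d,(V-c["cy"])/f*d,d],-1)
    return (P-c["t"])@c["R"],z["p"]
for n in("top","side"):
    X,p=cloud(n)
    near=(abs(X[...,0]-.5)<.045)&(abs(X[...,1]+.012)<.045)
    for a,b in((.09,.105),(.06,.09),(.044,.056)):
        q=X[near&(X[...,2]>a)&(X[...,2]<b)]
        if len(q)>5: print(n,a,len(q),q.mean(0).round(4),q.min(0).round(4),q.max(0).round(4),cv2.minAreaRect((q[:,:2]*1000).astype(np.float32)))
    pg=(abs(X[...,0]-.574)<.02)&(abs(X[...,1]+.055)<.02)&(X[...,2]>.058)&(X[...,2]<.105)
    q=X[pg];print(n,"peg",len(q),q.mean(0).round(4),q.min(0).round(4),q.max(0).round(4)) if len(q) else 0
    if n=="side":
        for w,bx,z in((red,(303,224,313,232),.02),(green,(308,220,320,229),.022),(yel,(306,226,318,236),.022)):
            b=blob(p,w,bx);print(np.round(b,2),ray(n,b[0],b[1],z).round(4))
        m=ora(*[p[...,i].astype(int) for i in range(3)]);V,U=np.where(m[176:196,247:257]>40);print("pegpix",U.mean()+247,V.min()+176,V.max()+176)
        for zz,v in((.097,179),(.056,193)): print(ray(n,U.mean()+247,v,zz).round(4))
# circle of knob/skirt in top
p=np.load("top0.npz")["p"]; g=p.astype(int).sum(2)
m=(g<200).astype(np.uint8); m[:200]=0;m[232:]=0;m[:,:245]=0;m[:,275:]=0
cn=max(cv2.findContours(m,0,1)[0],key=cv2.contourArea);print(cv2.fitEllipse(cn),cv2.boundingRect(cn),[ray("top",*cv2.fitEllipse(cn)[0],z).round(4) for z in(.062,.08)])
```

```text
top 0.09 89 [ 0.5005 -0.0116  0.0983] [ 0.4776 -0.0195  0.0907] [ 0.5235 -0.0046  0.1031] ((500.8533020019531, -10.97390365600586), (13.509079933166504, 45.81892395019531), 83.8954849243164)
top 0.06 172 [ 0.4979 -0.0113  0.0656] [ 0.4765 -0.0358  0.0603] [0.5225 0.013  0.0898] ((499.08367919921875, -11.207096099853516), (47.128150939941406, 45.36918640136719), 84.20927429199219)
top 0.044 257 [ 0.5015 -0.0124  0.0511] [ 0.4646 -0.047   0.0443] [0.545  0.0246 0.0558] ((503.5901184082031, -10.585460662841797), (77.8976058959961, 72.41815185546875), 5.388099670410156)
top peg 40 [ 0.5742 -0.0549  0.0862] [ 0.5666 -0.0621  0.0583] [ 0.5843 -0.0467  0.1005]
side 0.09 84 [ 0.4989 -0.0066  0.0964] [ 0.4772 -0.0157  0.0903] [ 0.523  -0.0011  0.101 ] ((500.1319885253906, -8.875075340270996), (13.661669731140137, 45.805694580078125), 86.597412109375)
side 0.06 229 [ 0.4988 -0.0021  0.0735] [ 0.4739 -0.0153  0.06  ] [0.5249 0.016  0.0899] ((498.703857421875, 1.2019939422607422), (51.09361267089844, 29.00377655029297), 4.778559684753418)
side 0.044 197 [0.4992 0.0061 0.0507] [ 0.4629 -0.041   0.0441] [0.545  0.0283 0.0557] ((504.9394836425781, -5.366291046142578), (66.63426208496094, 83.64771270751953), 86.59650421142578)
side peg 73 [ 0.5736 -0.051   0.0791] [ 0.5678 -0.0576  0.0582] [ 0.5801 -0.0459  0.099 ]
[307.21 227.78  18.  ] [0.4053 0.0601 0.02  ]
[313.51 224.47  22.  ] [0.3909 0.0428 0.022 ]
[312.26 230.33  34.  ] [0.3919 0.0752 0.022 ]
pegpix 250.7125 179 195
[ 0.5756 -0.0576  0.097 ]
[ 0.5755 -0.0541  0.056 ]
((259.19024658203125, 215.14332580566406), (17.907716751098633, 19.257558822631836), 174.35104370117188) (250, 205, 19, 21) [array([ 0.4992, -0.0103,  0.062 ]), array([ 0.4962, -0.0098,  0.08  ])]
```

```bash
cat >> h.py <<'E'
from scipy.spatial.transform import Rotation as Ro
from workcell import monitor
def cur():
    s=monitor.get_state(); R=Ro.from_euler("xyz",s["tcp_rot"],degrees=True).as_matrix(); return s,np.array(s["eef_pos"]),R
def info():
    s,p,R=cur(); print("t",round(s["clock"],2),"p",p.round(4),"ydir deg",round(np.degrees(np.arctan2(R[1,1],R[0,1])),2),"toolx",R[:,0].round(3),"F",np.round(s["ft_force"],1),"op",round(s["opening"],4),"q",np.round(s["qpos"],0))
def to(x,y,z,yd):
    """total shift in the current tool frame, and rotvec, to reach pose with tool y at yd deg (world), tool x down"""
    s,p,R=cur(); a=np.radians(yd); Y=np.array([np.cos(a),np.sin(a),0]);X=np.array([0,0,-1.]);Rt=np.stack([X,Y,np.cross(X,Y)],1)
    print("shift tool",(R.T@(np.array([x,y,z])-p)).round(4),"rotvec",Ro.from_matrix(R.T@Rt).as_rotvec().round(4))
AX=np.array([.4995,-.0112])
def peg(q,yaw=-.038,r=.0875): 
    a=q-.55+yaw; return AX+r*np.array([np.cos(a),np.sin(a)]),np.degrees(a)
E
python3 - <<'E'
from h import *
info()
print(peg(0.045))
to(.574,-.056,.2,59-180);to(.574,-.056,.2,59)
E
```

```text
t 0.1 p [ 0.2096 -0.6146  0.2303] ydir deg -71.16 toolx [-0.001  0.002 -1.   ] F [-0.4 -0.  -0.1] op 0.085 q [ 86.  29. -24.  89.  13.  65. -12.]
(array([ 0.57441421, -0.05641185]), np.float64(-31.111608275603704))
shift tool [ 0.0311 -0.4109 -0.5252] rotvec [8.699e-01 7.000e-04 1.700e-03]
shift tool [ 0.0311 -0.4109 -0.5252] rotvec [-2.2716e+00 -2.0000e-03  9.0000e-04]
```

```bash
python3 -m handwheel '[[0.002,-0.025,-0.033,0,0,0],[0.002,-0.025,-0.033,0,0,0],[0.002,-0.025,-0.033,0,0,0],[0.002,-0.025,-0.033,0,0,0],[0.002,-0.025,-0.033,0,0,0],[0.002,-0.025,-0.033,0,0,0],[0.002,-0.025,-0.033,0,0,0],[0,0,0,0,0,0]]' 0.03; python3 -c "
from h import *;info();to(.5744,-.0564,.2,-121)"
```

```text
clock: 1.1
eef_pos: [0.3743, -0.3711, 0.2172]
tcp_rot: [-123.6, 89.9, 75.7]
ft_force: [-0.5, -0.5, 0.4]
opening: 0.0301
t 1.1 p [ 0.3743 -0.3711  0.2172] ydir deg -70.77 toolx [ 0.     0.002 -1.   ] F [-0.5 -0.5  0.4] op 0.0301 q [ 68.  18. -32. 107.  11.  58. -39.]
shift tool [ 0.0178 -0.2312 -0.2925] rotvec [ 8.767e-01 -3.000e-04  1.700e-03]
```

```bash
python3 -m handwheel '[[0,-0.026,-0.033,0,0,0],[0,-0.026,-0.033,0,0,0],[0,-0.026,-0.033,0,0,0],[0,-0.026,-0.033,0,0,0],[0,-0.026,-0.033,0,0,0],[0,-0.026,-0.033,0,0,0],[0,-0.026,-0.033,0,0,0],[0,0,0,0,0,0]]';python3 -m handwheel '[[0,0,0,0.175,0,0],[0,0,0,0.175,0,0],[0,0,0,0.175,0,0],[0,0,0,0.175,0,0],[0,0,0,0.175,0,0],[0,0,0,0,0,0]]'; python3 -c "
from h import *;info();to(.5744,-.0564,.12,-121)"
```

```text
clock: 2.1
eef_pos: [0.5334, -0.1247, 0.2174]
tcp_rot: [-138.7, 89.9, 60.5]
ft_force: [-0.2, -0.8, 0.2]
opening: 0.0302
clock: 2.85
eef_pos: [0.5312, -0.1298, 0.2171]
tcp_rot: [79.0, 89.9, -132.3]
ft_force: [0.5, 0.3, 0.4]
opening: 0.03
t 2.85 p [ 0.5312 -0.1298  0.2171] ydir deg -121.32 toolx [-0.001 -0.001 -1.   ] F [0.5 0.3 0.4] op 0.03 q [  34.   19.  -28.  105.   11.   59. -120.]
shift tool [ 0.097  -0.0852  0.0013] rotvec [-0.0056  0.0002 -0.0011]
```

```bash
python3 -m handwheel '[[0,-0.028,0,0,0,0],[0,-0.028,0,0,0,0],[0,-0.029,0.001,0,0,0],[0.03,0,0,0,0,0],[0.03,0,0,0,0,0],[0.03,0,0,0,0,0],[0.007,0,0,0,0,0],[0,0,0,0,0,0]]'
python3 - <<'E'
from h import *;info();to(.5744,-.0564,.069,-121)
for n in("side","top"):
    p,d=cams.camera(n)
    s=p[150:220,225:315] if n=="side" else p[160:235,225:310]
    cv2.imwrite(f"pics/{n}2.png",cv2.resize(s[:,:,::-1],None,fx=7,fy=7,interpolation=cv2.INTER_CUBIC))
E
```

```text
clock: 3.85
eef_pos: [0.5752, -0.0554, 0.1204]
tcp_rot: [14.2, 90.0, 163.0]
ft_force: [0.5, -0.2, 0.4]
opening: 0.03
t 3.85 p [ 0.5752 -0.0554  0.1204] ydir deg -121.23 toolx [-0.  0. -1.] F [ 0.5 -0.2  0.4] op 0.03 q [  24.   30.  -27.  105.   17.   50. -133.]
shift tool [0.0514 0.0012 0.0001] rotvec [-0.0041  0.0004 -0.0001]
```

View pics/side2.png

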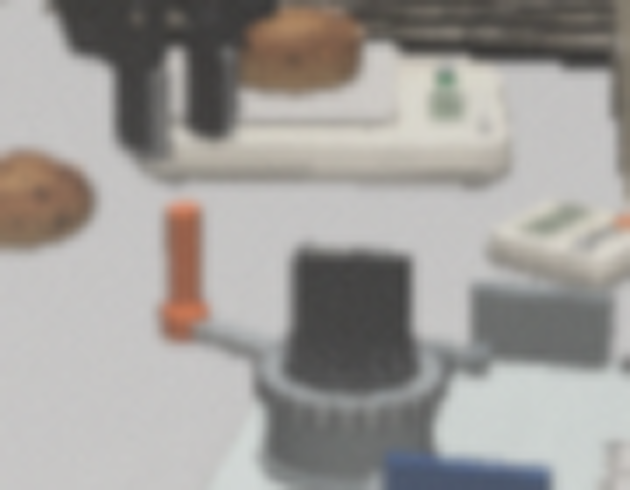

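View pics/top2.png

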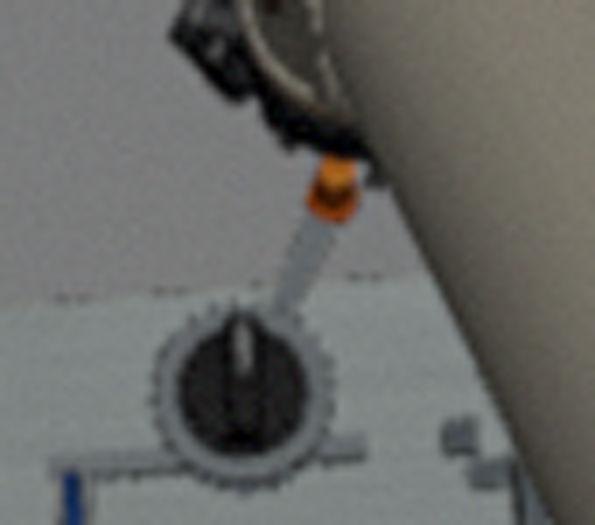

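```bash
python3 -m handwheel '[[0.013,0.001,0,0,0,0],[0.013,0,0,0,0,0],[0.013,0,0,0,0,0],[0.012,0,0,0,0,0],[0,0,0,0,0,0]]'
python3 - <<'E'
from h import *;info()
for n in("side",):
    p,d=cams.camera(n)
    s=p[150:220,225:315]
    cv2.imwrite(f"pics/{n}3.png",cv2.resize(s[:,:,::-1],None,fx=7,fy=7,interpolation=cv2.INTER_CUBIC))
E
```

```text
clock: 4.58
eef_pos: [0.5736, -0.0556, 0.0678]
tcp_rot: [22.6, 89.8, 171.3]
ft_force: [0.1, -0.5, 0.1]
opening: 0.0302
t 4.58 p [ 0.5736 -0.0556  0.0678] ydir deg -121.27 toolx [-0.003  0.    -1.   ] F [ 0.1 -0.5  0.1] op 0.0302 q [  22.   34.  -25.  106.   20.   44. -135.]
```

View pics/side3.png

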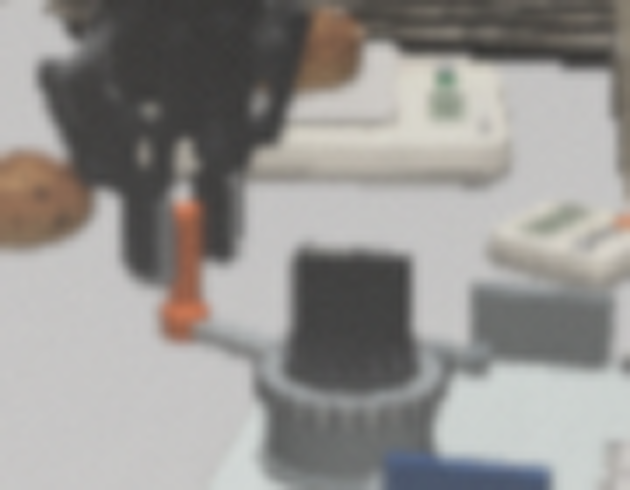

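```bash
python3 -m handwheel '[[0,-0.0096,0.0005,-0.11,0,0],[0,-0.0096,0.0005,-0.11,0,0],[0,-0.0096,0.0005,-0.11,0,0],[0,-0.0096,0.0005,-0.11,0,0],[0,-0.0096,0.0005,-0.11,0,0],[0,0,0,0,0,0]]'
python3 - <<'E'
from h import *;info()
s,p,R=cur();d=p[:2]-AX;print(np.hypot(*d),np.arctan2(d[1],d[0])+.588); print(peg(.6)); to(*peg(.6)[0],.068,peg(.6)[1]-90)
E
```

```text
clock: 5.38
eef_pos: [0.5875, -0.0104, 0.0695]
tcp_rot: [81.6, 90.0, -98.2]
ft_force: [0.5, -1.0, 0.3]
opening: 0.03
t 5.38 p [ 0.5875 -0.0104  0.0695] ydir deg -89.83 toolx [-0. -0. -1.] F [ 0.5 -1.   0.3] op 0.03 q [  23.   36.  -33.  104.   26.   47. -113.]
0.08799722484884295 0.5966291566844215
(array([ 0.5869937 , -0.01015003]), np.float64(0.6875493541569841))
shift tool [ 0.0015 -0.0003  0.0005] rotvec [-0.0091  0.0001 -0.0004]
```

```bash
python3 -m handwheel '[[0,-0.0096,0.0005,-0.11,0,0],[0,-0.0096,0.0005,-0.11,0,0],[0,-0.0096,0.0005,-0.11,0,0],[0,-0.0096,0.0005,-0.11,0,0],[0,-0.0096,0.0005,-0.11,0,0],[0,0,0,0,0,0]]'
python3 - <<'E'
from h import *;info()
s,p,R=cur();d=p[:2]-AX;print(np.hypot(*d),np.arctan2(d[1],d[0])+.588)
for n in("side","top"):
    p,d=cams.camera(n)
    s=p[150:220,225:315] if n=="side" else p[160:265,220:310]
    cv2.imwrite(f"pics/{n}4.png",cv2.resize(s[:,:,::-1],None,fx=5.6,fy=5.6,interpolation=cv2.INTER_CUBIC))
E
```

```text
clock: 6.12
eef_pos: [0.5749, 0.0353, 0.0696]
tcp_rot: [150.7, 90.0, 2.2]
ft_force: [-0.2, -1.4, -0.7]
opening: 0.0302
t 6.12 p [0.5749 0.0353 0.0696] ydir deg -58.43 toolx [ 0.001  0.    -1.   ] F [-0.2 -1.4 -0.7] op 0.0302 q [ 24.  38. -40. 106.  32.  48. -91.]
0.08857421409229893 1.141077234916266
```

View pics/side4.png

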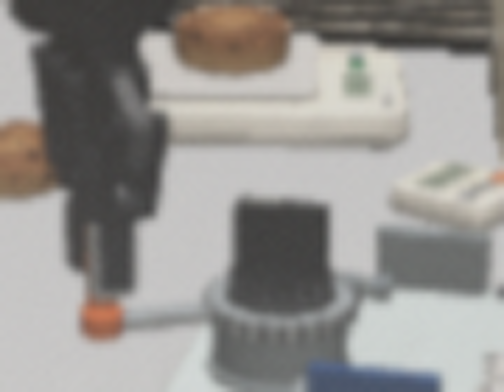

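View pics/top4.png

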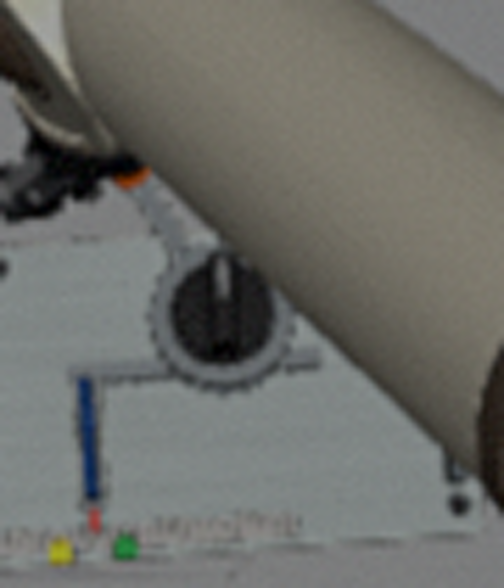

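```bash
python3 -m handwheel '[[0,-0.003,0.0002,-0.03,0,0],[0,-0.002,0,-0.02,0,0],[0,0,0,0,0,0]]'; python3 -c "
from h import *;info()"
```

```text
clock: 6.6
eef_pos: [0.5723, 0.0396, 0.0696]
tcp_rot: [144.8, 89.9, -0.6]
ft_force: [3.0, -3.3, 0.7]
opening: 0.0304
t 6.6 p [0.5723 0.0396 0.0696] ydir deg -55.41 toolx [ 0.001 -0.    -1.   ] F [ 3.  -3.3  0.7] op 0.0304 q [ 24.  38. -41. 106.  33.  48. -89.]
```

```bash
python3 -m handwheel '[[0,0.006,0,0,0,0],[-0.03,0,0,0,0,0],[-0.03,0,0,0,0,0],[0,0,0,0,0,0]]'
python3 - <<'E'
from h import *;info();to(.5,-.0112,.12,-96.1)
for n in("side",):
    p,d=cams.camera(n)
    s=p[150:220,225:315]
    cv2.imwrite(f"pics/{n}5.png",cv2.resize(s[:,:,::-1],None,fx=7,fy=7,interpolation=cv2.INTER_CUBIC))
E
```

```text
clock: 7.1
eef_pos: [0.5765, 0.0361, 0.1315]
tcp_rot: [164.7, 89.8, 19.4]
ft_force: [0.0, 0.0, -1.1]
opening: 0.0298
t 7.1 p [0.5765 0.0361 0.1315] ydir deg -55.37 toolx [ 0.004  0.001 -1.   ] F [ 0.   0.  -1.1] op 0.0298 q [ 27.  33. -45. 104.  28.  54. -85.]
shift tool [ 0.0112 -0.0046  0.0899] rotvec [ 7.108e-01 -4.000e-03  4.000e-04]
```

View pics/side5.png

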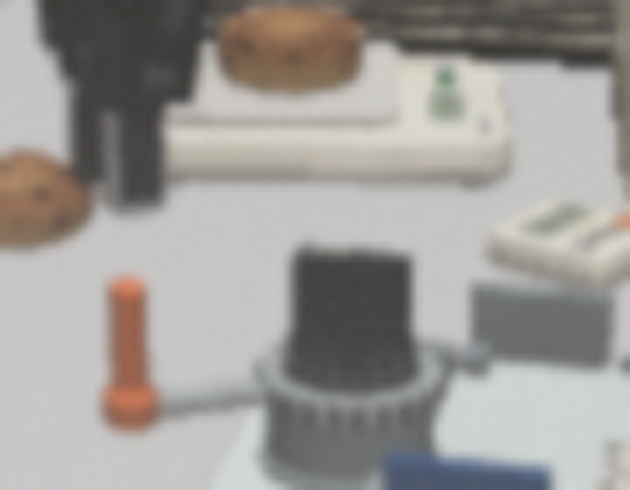

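```bash
python3 -m handwheel '[[0,-0.002,0.03,0,0,0],[0,-0.001,0.03,0,0,0],[0,-0.001,0.03,0,0,0],[0.005,0,0,0.178,0,0],[0,0,0,0.178,0,0],[0,0,0,0.178,0,0],[0,0,0,0.177,0,0],[0,0,0,0,0,0]]'
python3 - <<'E'
from h import *;info();to(.5,-.0112,.072,-96.1)
for n in("side",):
    p,d=cams.camera(n)
    s=p[150:220,225:315]
    cv2.imwrite(f"pics/{n}6.png",cv2.resize(s[:,:,::-1],None,fx=7,fy=7,interpolation=cv2.INTER_CUBIC))
E
```

```text
clock: 8.15
eef_pos: [0.4978, -0.0128, 0.1234]
tcp_rot: [2.3, 89.9, 176.3]
ft_force: [-0.7, -0.1, 0.5]
opening: 0.0301
t 8.15 p [ 0.4978 -0.0128  0.1234] ydir deg -96.03 toolx [-0.002  0.    -1.   ] F [-0.7 -0.1  0.5] op 0.0301 q [  29.   24.  -37.  115.   20.   47. -115.]
shift tool [ 0.0514 -0.0018 -0.0021] rotvec [ 0.0013  0.0019 -0.0001]
```

View pics/side6.png

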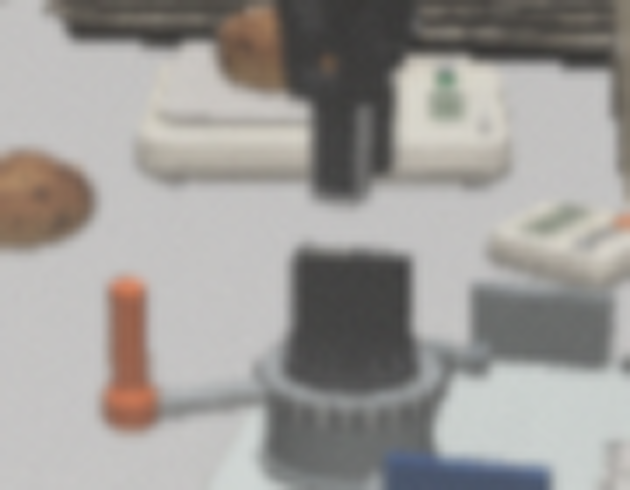

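```bash
python3 -m handwheel '[[0.012,-0.002,-0.002,0,0,0],[0.012,0,0,0,0,0],[0.012,0,0,0,0,0],[0.012,0,0,0,0,0],[0,0,0,0,0,0]]'
python3 - <<'E'
from h import *;info();to(.5,-.0112,.073,-96.1)
for n in("side",):
    p,d=cams.camera(n)
    s=p[150:220,225:315]
    cv2.imwrite(f"pics/{n}7.png",cv2.resize(s[:,:,::-1],None,fx=7,fy=7,interpolation=cv2.INTER_CUBIC))
E
```

```text
clock: 8.82
eef_pos: [0.5, -0.0112, 0.075]
tcp_rot: [-3.1, 89.9, 170.8]
ft_force: [-0.7, 0.4, 0.4]
opening: 0.0299
t 8.82 p [ 0.5    -0.0112  0.075 ] ydir deg -96.12 toolx [-0.002  0.    -1.   ] F [-0.7  0.4  0.4] op 0.0299 q [  26.   29.  -34.  117.   24.   42. -119.]
shift tool [ 0.002  0.    -0.   ] rotvec [-0.0003  0.0024  0.0001]
```

View pics/side7.png

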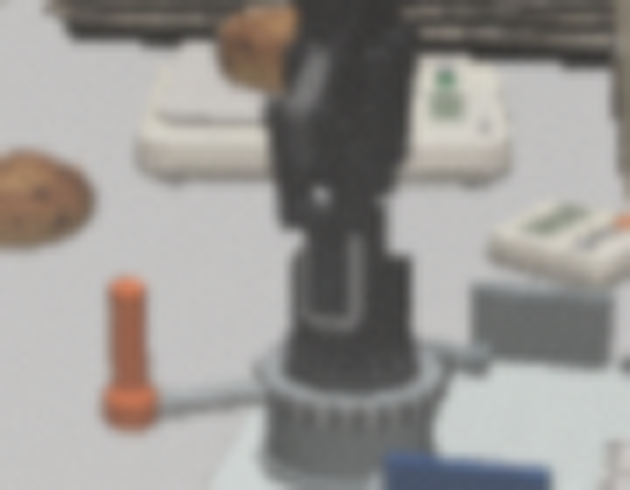

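Fingers straddle the bar. Close on it.

```bash
python3 -m handwheel '[[0,0,0,0,0,0],[0,0,0,0,0,0],[0,0,0,0,0,0],[0,0,0,0,0,0]]' 0.008
python3 - <<'E'
from h import *;info()
p,d=cams.camera("top");top(p)
E
```

```text
clock: 9.38
eef_pos: [0.5014, -0.011, 0.0768]
tcp_rot: [-168.3, 89.9, 5.6]
ft_force: [-1.1, 1.0, 3.8]
opening: 0.0128
t 9.38 p [ 0.5014 -0.011   0.0768] ydir deg -96.13 toolx [ 0.001  0.    -1.   ] F [-1.1  1.   3.8] op 0.0128 q [  26.   29.  -34.  116.   24.   42. -119.]
red [236.38 252.38   9.  ] [0.4074 0.0637 0.02  ]
green [242.04 257.39  17.  ] [0.3917 0.0492 0.022 ]
yel [230.32 258.23  18.  ] [0.3928 0.082  0.022 ]
peg [272.96 185.57 460.  ] [ 0.5744 -0.0565  0.08  ]
```

```bash
python3 -m handwheel '[[0,0,0,-0.1,0,0],[0,0,0,-0.1,0,0],[0,0,0,-0.1,0,0],[0,0,0,-0.1,0,0],[0,0,0,-0.1,0,0],[0,0,0,-0.1,0,0],[0,0,0,0,0,0],[0,0,0,0,0,0]]'
python3 - <<'E'
from h import *;info()
p,d=cams.camera("top");
for n,w,b,z in(("r",red,(228,246,250,257),.02),("g",green,(233,247,255,265),.022)):
    q=blob(p,w,b);print(n,np.round(q,2),ray("top",q[0],q[1],z).round(4))
s=p[200:275,220:310];cv2.imwrite("pics/top8.png",cv2.resize(s[:,:,::-1],None,fx=7,fy=7,interpolation=cv2.INTER_CUBIC))
E
```

```text
clock: 10.42
eef_pos: [0.501, -0.0089, 0.0768]
tcp_rot: [-131.3, 89.9, 77.0]
ft_force: [-2.9, 5.9, 5.9]
opening: 0.013
t 10.43 p [ 0.501  -0.0089  0.0768] ydir deg -61.66 toolx [ 0.001  0.002 -1.   ] F [-2.9  5.9  5.9] op 0.013 q [ 33.  31. -43. 116.  30.  44. -90.]
r [240.6  251.97   9.  ] [0.4073 0.0517 0.02  ]
g [242.05 257.37  18.  ] [0.3917 0.0491 0.022 ]
```

View pics/top8.png

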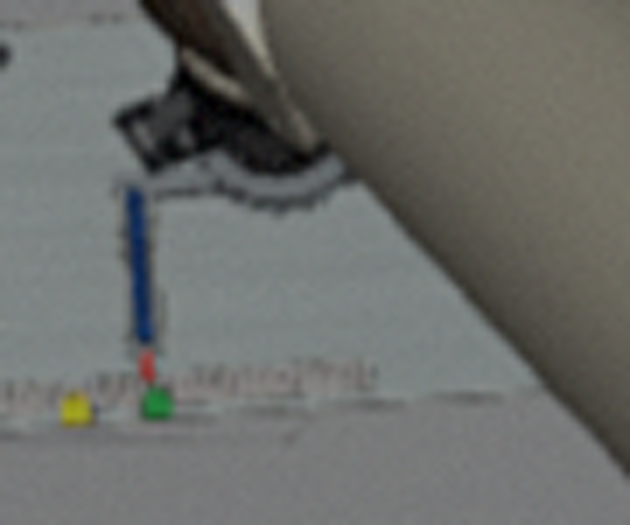

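```bash
python3 -m handwheel '[[0,0,0,-0.05,0,0],[0,0,0,-0.05,0,0],[0,0,0,-0.045,0,0],[0,0,0,0,0,0],[0,0,0,0,0,0],[0,0,0,0,0,0],[0,0,0,0,0,0],[0,0,0,0,0,0]]'
cat >> h.py <<'E'
def chk(N=6,name=None):
    P=np.mean([cams.camera("top")[0].astype(float) for _ in range(N)],0)
    r=blob(P,red,(228,246,250,257));g=blob(P,green,(233,247,255,265));y=blob(P,yel,(222,247,238,265))
    R,G,Y=[ray("top",a[0],a[1],z) for a,z in((r,.02),(g,.022),(y,.022))]
    yd=np.array([np.sin(np.radians(2.1)),np.cos(np.radians(2.1)),0])
    print("red",np.round(r,2),"green",np.round(g,2),"pointer-green mm",((R-G)@yd*1000).round(2),"yel-green",((Y-G)@yd*1000).round(2))
    # blue plate line -> per-row centroid
    pts=[]
    for v in range(228,250):
        row=P[v,228:250];w=np.clip(row[:,2]-row[:,0]-15,0,None)
        if w.sum()>20: pts.append(((np.arange(228,250)*w).sum()/w.sum(),v))
    pts=np.array(pts); k=np.polyfit(pts[:,1],pts[:,0],1); print("blue line at green row",np.polyval(k,g[1]).round(2),"slope",k[0].round(4),len(pts))
    for nm,w,rows in(("red",red,range(249,256)),("green",green,range(253,263))):
        for v in rows:
            row=P[v,228:255];W=w(row[:,0],row[:,1],row[:,2]);W=np.clip(W-12,0,None)
            if W.sum()>8: print(nm,v,((np.arange(228,255)*W).sum()/W.sum()).round(2),W.sum().round(0))
    if name: cv2.imwrite(name,cv2.resize(P[225:270,215:275,::-1].astype(np.uint8),None,fx=12,fy=12,interpolation=cv2.INTER_CUBIC))
E
python3 -c "
from h import *;info();chk(6,'pics/top9.png')"
```

```text
clock: 11.48
eef_pos: [0.5007, -0.0085, 0.0768]
tcp_rot: [-130.4, 89.8, 86.3]
ft_force: [-3.1, 6.9, 6.5]
opening: 0.0128
t 11.47 p [ 0.5007 -0.0085  0.0768] ydir deg -53.33 toolx [ 0.     0.003 -1.   ] F [-3.1  6.9  6.5] op 0.0128 q [ 34.  32. -45. 116.  32.  44. -83.]
red [241.55 251.86   9.  ] green [242.04 257.37  18.  ] pointer-green mm 0.46 yel-green 32.89
blue line at green row 241.84 slope 0.0681 21
red 250 241.43 51.0
red 251 241.46 108.0
red 252 241.54 126.0
red 253 241.77 129.0
red 254 241.75 20.0
green 255 241.72 22.0
green 256 241.91 128.0
green 257 242.05 199.0
green 258 242.12 200.0
green 259 241.96 102.0
```

View pics/top9.png

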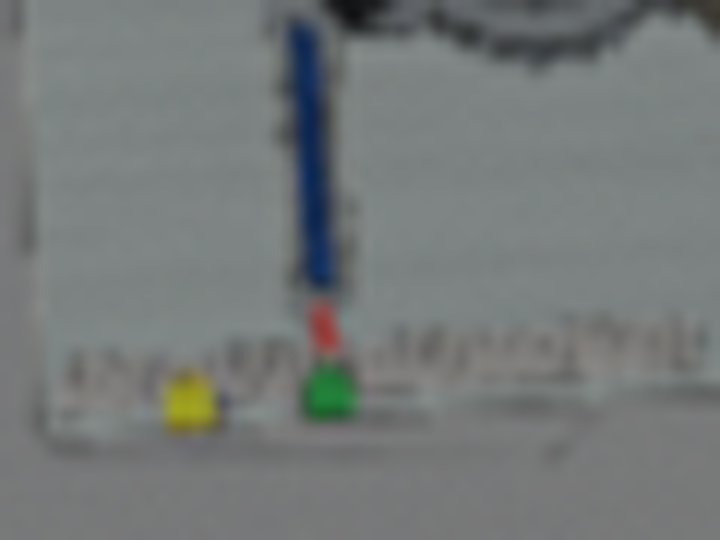

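```bash
python3 -m handwheel '[[0,0,0,0,0,0],[0,0,0,0,0,0],[0,0,0,0,0,0]]' 0.03; python3 -m handwheel '[[-0.02,0,0,0,0,0],[-0.03,0,0,0,0,0],[0,0,0,0,0,0]]'; python3 -c "
from h import *;info();chk(6)
q=1.1
a,b=peg(1.1);to(*a,.13,b-90)"
```

```text
clock: 12.15
eef_pos: [0.501, -0.012, 0.0762]
tcp_rot: [40.6, 90.0, -102.9]
ft_force: [-0.4, -0.7, 0.0]
opening: 0.0298
clock: 12.52
eef_pos: [0.5032, -0.0112, 0.1294]
tcp_rot: [134.7, 89.7, -8.7]
ft_force: [-0.9, 1.1, 0.4]
opening: 0.0301
t 12.53 p [ 0.5032 -0.0112  0.1294] ydir deg -53.46 toolx [ 0.005 -0.001 -1.   ] F [-0.9  1.1  0.4] op 0.0301 q [ 38.  27. -48. 114.  27.  50. -79.]
red [241.53 251.71   9.  ] green [242.04 257.37  18.  ] pointer-green mm 0.47 yel-green 32.88
blue line at green row 241.83 slope 0.0687 21
red 250 241.49 66.0
red 251 241.48 118.0
red 252 241.51 121.0
red 253 241.66 115.0
red 254 241.78 20.0
green 255 241.74 20.0
green 256 241.9 129.0
green 257 242.04 196.0
green 258 242.1 200.0
green 259 242.0 101.0
shift tool [-0.0043  0.0103 -0.0862] rotvec [0.1258 0.0009 0.0007]
```

Pointer stays 0.5 mm from the green tip after release. Now to the peg at its loose position.

```bash
python3 -m handwheel '[[0,0.003,-0.03,0,0,0],[0,0.003,-0.03,0,0,0],[0,0.004,-0.026,0,0,0],[0,0,0,0.126,0,0],[0,0,0,0,0,0],[0,0,0,0,0,0]]'
python3 - <<'E'
from h import *;info()
a,b=peg(1.1);to(*a,.069,b-90)
for n in("side","top"):
    p,d=cams.camera(n)
    s=p[150:220,225:315] if n=="side" else p[160:235,225:310]
    cv2.imwrite(f"pics/{n}10.png",cv2.resize(s[:,:,::-1],None,fx=6,fy=6,interpolation=cv2.INTER_CUBIC))
E
```

```text
clock: 13.58
eef_pos: [0.5755, 0.0317, 0.1259]
tcp_rot: [-13.0, 89.9, -163.6]
ft_force: [-0.1, -0.2, 0.3]
opening: 0.0299
t 13.57 p [0.5755 0.0317 0.1259] ydir deg -60.54 toolx [-0.001 -0.    -1.   ] F [-0.1 -0.2  0.3] op 0.0299 q [ 28.  34. -44. 104.  29.  54. -90.]
shift tool [ 0.0569  0.0002 -0.0003] rotvec [0.0022 0.001  0.0002]
```

View pics/side10.png

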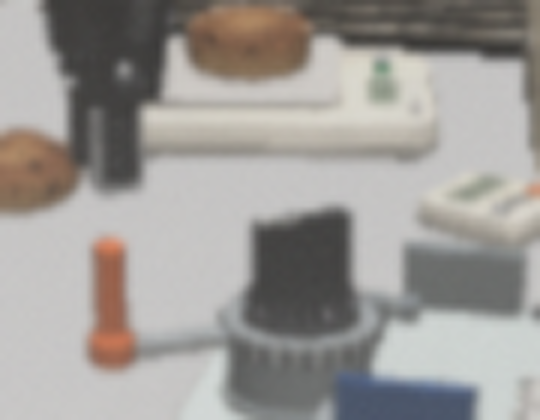

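View pics/top10.png

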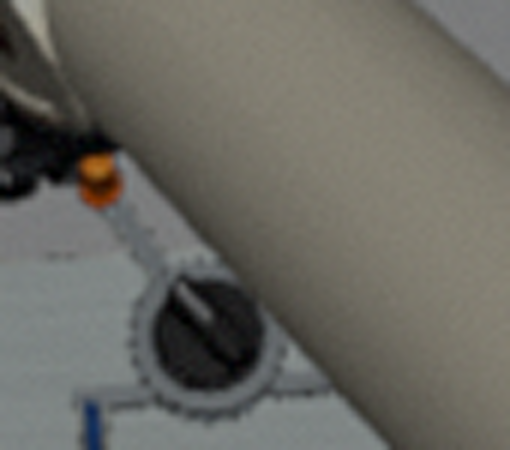

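```bash
python3 -m handwheel '[[0.015,0,0,0,0,0],[0.015,0,0,0,0,0],[0.015,0,0,0,0,0],[0.012,0,0,0,0,0],[0,0,0,0,0,0]]';  python3 -m handwheel '[[0,0.0096,0.0005,0.11,0,0],[0,0.0096,0.0005,0.11,0,0],[0,0.0096,0.0005,0.11,0,0],[0,0.0096,0.0005,0.11,0,0],[0,0.0096,0.0005,0.11,0,0],[0,0,0,0,0,0]]'
python3 - <<'E'
from h import *;info()
s,p,R=cur();d=p[:2]-AX;print(np.hypot(*d),np.arctan2(d[1],d[0])+.588); a,b=peg(.55); to(*a,.068,b-90)
E
```

```text
clock: 14.3
eef_pos: [0.575, 0.0319, 0.0679]
tcp_rot: [-32.8, 89.9, 176.6]
ft_force: [0.6, 0.3, 0.5]
opening: 0.0301
clock: 15.05
eef_pos: [0.5873, -0.0138, 0.0695]
tcp_rot: [-109.1, 90.0, 68.7]
ft_force: [-0.9, 1.0, -0.1]
opening: 0.0302
t 15.05 p [ 0.5873 -0.0138  0.0695] ydir deg -92.13 toolx [ 0.  0. -1.] F [-0.9  1.  -0.1] op 0.0302 q [  24.   36.  -33.  104.   27.   47. -115.]
0.08782474355577069 0.5588533502248361
shift tool [0.0015 0.0008 0.0003] rotvec [ 0.0009 -0.0001  0.0003]
```

```bash
python3 -m handwheel '[[0,0.0096,0.0005,0.11,0,0],[0,0.0096,0.0005,0.11,0,0],[0,0.0096,0.0005,0.11,0,0],[0,0.0096,0.0005,0.11,0,0],[0,0.0096,0.0005,0.11,0,0],[0,0.003,0,0.02,0,0],[0,0,0,0,0,0],[0,0,0,0,0,0]]'
python3 - <<'E'
from h import *;info()
s,p,R=cur();d=p[:2]-AX;print(np.hypot(*d),np.arctan2(d[1],d[0])+.588)
E
```

```text
clock: 16.05
eef_pos: [0.5717, -0.0613, 0.0696]
tcp_rot: [-121.2, 89.9, 24.0]
ft_force: [1.6, 3.7, -0.6]
opening: 0.0303
t 16.05 p [ 0.5717 -0.0613  0.0696] ydir deg -124.72 toolx [ 0.001  0.    -1.   ] F [ 1.6  3.7 -0.6] op 0.0303 q [  23.   34.  -26.  107.   20.   44. -138.]
0.08788205048321267 -0.01849059439426426
```

```bash
python3 -m handwheel '[[0,0.003,0,0,0,0],[0,0.001,0,0,0,0],[0,0,0,0,0,0]]';python3 -m handwheel '[[0,0.002,0,0,0,0],[0,0,0,0,0,0]]'
python3 - <<'E'
from h import *;info()
s,p,R=cur();d=p[:2]-AX;print(np.hypot(*d),np.arctan2(d[1],d[0])+.588)
E
```

```text
clock: 16.42
eef_pos: [0.5695, -0.0656, 0.0696]
tcp_rot: [-159.1, 89.9, -13.9]
ft_force: [3.1, 3.5, -0.4]
opening: 0.03
clock: 16.68
eef_pos: [0.5688, -0.0668, 0.0697]
tcp_rot: [-138.1, 89.9, 7.0]
ft_force: [5.6, 2.4, -2.2]
opening: 0.0302
t 16.68 p [ 0.5688 -0.0668  0.0697] ydir deg -124.84 toolx [ 0.002  0.    -1.   ] F [ 5.6  2.4 -2.2] op 0.0302 q [  24.   33.  -26.  107.   20.   44. -137.]
0.08886709010320873 -0.08769209214716511
```

```bash
python3 -m handwheel '[[0,0.002,0,0,0,0],[0,0,0,0,0,0],[0,0,0,0,0,0]]'
python3 - <<'E'
from h import *;info()
s,p,R=cur();d=p[:2]-AX;print(np.hypot(*d),np.arctan2(d[1],d[0])+.588)
E
```

```text
clock: 17.05
eef_pos: [0.5688, -0.0669, 0.0698]
tcp_rot: [-121.4, 89.7, 23.8]
ft_force: [7.4, 6.6, -4.3]
opening: 0.0297
t 17.05 p [ 0.5688 -0.0669  0.0698] ydir deg -124.78 toolx [ 0.004  0.002 -1.   ] F [ 7.4  6.6 -4.3] op 0.0297 q [  24.   33.  -26.  107.   20.   44. -137.]
0.08890431236361158 -0.08920891786610352
```

The TCP no longer advances while the force rises to about 10 N, so the ring is at its tight stop. Back off, lift and check.

```bash
python3 -m handwheel '[[0,-0.009,0,0,0,0],[0,0,0,0,0,0],[-0.03,0,0,0,0,0],[-0.04,0,0,0,0,0],[-0.04,0,0,0,0,0],[0,0,0,0,0,0]]'
python3 - <<'E'
from h import *;info();chk(6,"pics/top11.png")
p,d=cams.camera("side"); cv2.imwrite("pics/side11.png",cv2.resize(p[130:250,225:335,::-1],None,fx=5,fy=5,interpolation=cv2.INTER_CUBIC))
m=ora(*[p[...,i].astype(int) for i in range(3)]);V,U=np.where(m[176:196,240:262]>40);print("pegpix",U.mean()+240,V.min()+176)
E
```

```text
clock: 17.8
eef_pos: [0.5734, -0.0622, 0.1827]
tcp_rot: [-167.8, 89.7, -22.7]
ft_force: [0.1, 0.2, 0.6]
opening: 0.0297
t 17.8 p [ 0.5734 -0.0622  0.1827] ydir deg -124.9 toolx [ 0.005 -0.002 -1.   ] F [0.1 0.2 0.6] op 0.0297 q [  27.   25.  -29.  102.   15.   56. -134.]
red [241.53 251.71   9.  ] green [242.04 257.38  18.  ] pointer-green mm 0.47 yel-green 32.88
blue line at green row 241.83 slope 0.0684 21
red 250 241.49 67.0
red 251 241.48 119.0
red 252 241.52 122.0
red 253 241.66 115.0
red 254 241.73 21.0
green 255 241.75 20.0
green 256 241.93 130.0
green 257 242.04 195.0
green 258 242.11 200.0
green 259 241.97 102.0
pegpix 251.94444444444446 178
```

View pics/side11.png

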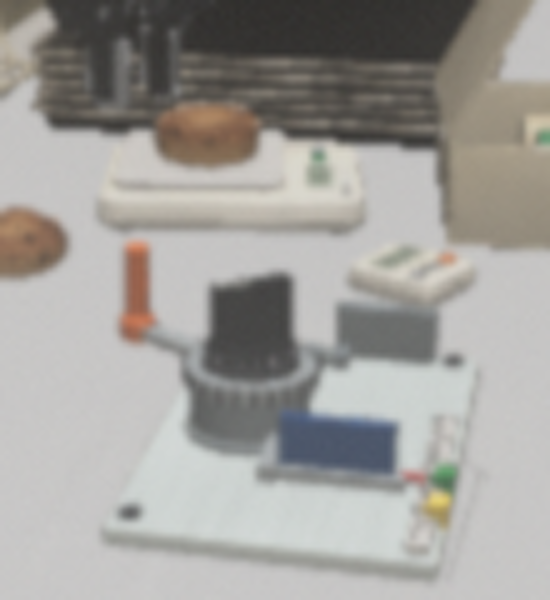

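View pics/top11.png

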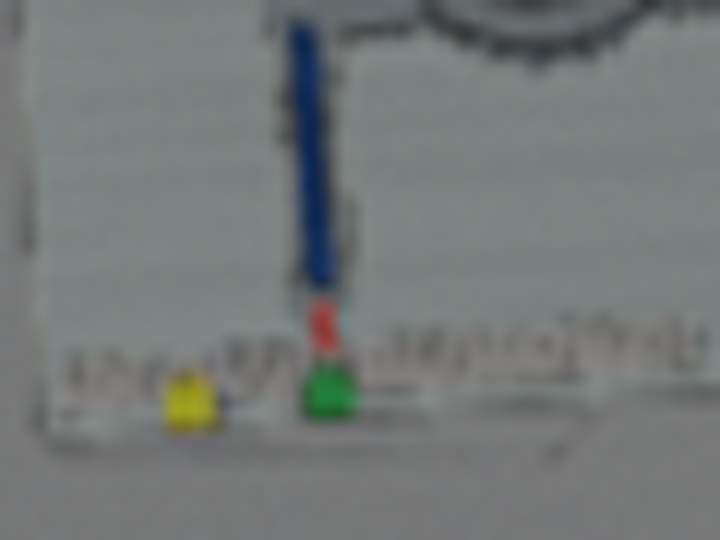

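```bash
python3 -c "
from workcell import ctrl;print(ctrl.hand_in())"
```

```text
the job is handed in; nothing more can be done
None
```

The gauge is set to the green marker, the lock ring is tight again, and I handed the job in at about 18 s of the 61 s limit. `hand_in` gives no verdict, so the results below are my own measurements.

- **Loosening:** I swung the orange handle anticlockwise to its loose end stop, estimated at 1.1 rad from the tool position and a side picture.
- **Setting the stop:** I gripped the knob bar and turned it 0.745 rad anticlockwise. That brought the red pointer level with the green tip.
- **Tightening:** I swung the handle back until the tool stopped advancing and the force rose to about 10 N, which I took as the tight end stop. I then backed off and lifted clear.

**Last checks:**
- The pointer was about 0.5 mm from the green marker's tip by ray casting in the top view. A line fitted along the blue plate put the gap at 0.2 px, about 0.6 mm. The offset was the same before and after tightening.
- The peg stood slightly past where it started, on the tight side.
- The tool was clear at z = 0.18 m with force readings near zero.
- I did nothing near the cakes, timer or tape roll, but I didn't measure their positions again.

**One disagreement:** before the move, the side view put the pointer about 18 mm from the green tip, while the top view gave 14.7 mm. I used the top view because the side view depends on the assumed heights of those points.

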